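# Close the mould frame and hold its last wall for screwing

## Robot

A 7-joint arm with a two-finger parallel gripper is mounted at the origin on the work surface. World frame = base frame: x ahead of the robot, y to its left, z up, the work surface at z = 0. Lengths are in m, angles in rad, forces in N, time in s.
With the tool pointing down it reaches from about 0.4 to 0.85 m from the base axis. Payload 10.4 kg.
Tool frame: the origin (TCP) lies midway between the tips of the shut fingers; the grasp point (between the pads) lies 19 mm behind it (r.grasp_offset is the distance from the TCP to the grasp point, in m); z points along the fingers, y is the line along which they close (so a half turn about z gives the same grasp; the last joint's range is limited). The gripper opens to 87 mm and grips with 3 to 60 N. Pads are 19 mm wide; open, the fingers measure 117 mm over their backs; the gripper's body (75 mm by 190 mm) begins 51 mm behind the grasp point.
Start: joints at [-1.252, 0.332, -0.065, 1.46, 0.022, 1.35, -0.088], TCP at [0.209, 0.589, 0.223] pointing down, gripper open.
Joint ranges: [-2.6, 2.6], [-0.5, 2.12], [-1.47, 1.34], [0.16, 2.42], [-1.27, 4.41], [0.06, 2.06], [-2.6, 2.6]. Speed limits (rad/s): [2.22, 2.22, 2.79, 2.79, 3.14, 3.14, 3.14].

## Interface

Orientations are given as a unit quaternion [w, x, y, z].
In Python, from bench import r, eyes gives the robot as it stands. The module is installed in compiled form; this text tells all that it offers.
- The arm moves only by the shell command python3 -m pendant 'ROWS' [FORCE]. ROWS is text: rows parted by semicolons, each of 7 numbers parted by spaces: the shift along the tool's x, y, z in mm, then the turn, a rotation vector about the tool's x, y, z in degrees, then the closure, from 0 (fully open) to 1 (shut). A call has 1 to 5 rows; each row is the pose to reach, as a shift and turn from the pose commanded when the call began, along the tool's axes at that moment; what a row does not reach only later rows make up. A row lasts 1/8 s, in which the tool goes at most 62.5 mm and 10.7 degrees, less where a joint would pass 70% of its speed; a pose out of reach is approached as far as the arm can. A call with a gripper value outside its range is refused whole. The fingers move at their own pace and stop on an object; FORCE is the grip in N (left out, the last holds). Time passes only in rows, so rows that repeat a pose let the fingers close. It gives the time, the measured TCP pose, the force, the opening and the grip force at its end, in the units of the state.
- r.get_obs(): the state, without advancing time (a new reading comes with each control period).
- eyes.camera(name): name is "scene" or "top"; returns the picture (420x560x3 uint8, red, green, blue); there is no depth.
- eyes.camera_params(name): a dict with "fx", "fy", "cx", "cy" (pixels), "k1" (the pictures are not rectified: a ray, as slopes to the right and down, at radius r is drawn at 1 + k1 r^2 times it, then the intrinsics apply), "rvec" (rotation vector, rad) and "tvec" (3), from world to camera coordinates, as OpenCV has them. Camera axes: x right, y down, z forward; pixel columns grow to the right and rows downward; lengths in m; the calibration is good to about 2 mm. A picture is of the moment at which its call begins. camera_params takes no time and is no camera call.
- r.close_job(): hands the job in; it is judged then, once.
The state is a dict: "time_s": time; "q": joint angles; "joint_velocities": joint speeds; "effort": joint torques, N m; "position": TCP position; "orientation": TCP orientation; "ft_force": force on the tool from outside, world axes, zero at the start; "ft_torque": the same for the moment, N m; "grip_width": opening from 0.0 (shut) to 1.0 (fully open); "grasp_force": force on a finger pad.
Only numpy, scipy, OpenCV 4.12 (cv2) and the standard library are available. Lean on these libraries where they do the work, as an engineer would, in place of code of your own. Each camera call takes 0.05 s, during which the arm holds its last target. There are 200 camera calls.

## Task

Close the mould frame: lift the wide white wall with the blue grip patch out of the rack and stand it upright on the jig's baseboard (touching it or just clear of it), squarely across the open ends of the frame's two side walls and flush with their outer faces. Press it against those ends so that the sprung frame slides back until its red pointers stand in the green zones (about 12 N), never far beyond them, keep the push steady for over three seconds, and finish still gripping and pressing the wall, as a third hand for a colleague who will screw it on. Push only through the wall, keep the gripper off the frame, and leave the plaster pattern and the spare plywood wall where they are.

Things in the scene. Friction and masses are not known exactly. Their poses are not given: they have to be found in the camera images.
- wall: The wall to fit: white board, 18 mm thick (its x), 186 mm wide (y), 105 mm tall (z), 0.16 to 0.32 kg, with a blue top edge and a blue patch 50 mm wide near the top of both faces at mid-width: grip there, across the thickness, from above. Origin: centre of its underside. Stands in one of the rack's two slots; its faces are alike.
- spare: A spare wall of bare brown plywood, 18 x 130 x 105 mm (x, y, z), too narrow for this frame, in the other slot of the rack. Origin: centre of its lower edge face. Leave it.
- rack: Light wooden rack, fixed, 170 x 220 mm (x, y), floor 10 mm thick. Two slots run along its y, centred at x = -42 and +42 mm, each 24 mm wide between lips that rise to 32 mm above the bench; a wall stands on the floor of each. Origin: centre of its underside.
- jig: Jig fixed to the bench: plywood baseboard 15 mm thick, x -90 to +250 mm, y +-120 mm. Its x axis points into the mould frame, from the open side to the back stop: the direction to press. Origin: on its underside, below the middle of the frame's open side when the frame is at rest. Wooden back stop at x 225 to 247 mm, 75 mm above the bench.
- frame: Three white walls, 18 mm thick, 90 mm tall: sides along x (y 75 to 93 mm each side, 170 mm long) and a back. Origin: middle of the open side, in the plane of the side walls' ends, on top of the baseboard; axes as the jig's. Slides along jig x on springs, 0 (rest) to 35 mm, no friction, 0.8 N per mm: 15 mm takes 12 N. The wall pressed flush has its origin at x -9 mm, y 0, z 0 here.
- pointer (a point): Tip of the red pointer low on the frame's left (+y) outer face; moves with the frame. An equal pointer is on the right face.
- zone (a point): Middle of the green zone, 10 mm long along the jig's x, on a white strip on the baseboard beside the frame's left side, at the pointer's height; an equal one lies on the right. At rest the pointer is 15 mm short of it (towards the open side); the push is right when the two points coincide to within 5 mm.
- pattern: Plaster pattern standing on the baseboard inside the frame, 74 x 100 mm, 36 mm tall, loose. Origin: centre of its underside, about 120 mm in from the frame's open side. Leave it.
Not all that is in view belongs to the job. What is shaped like the wall but pink is not meant.

How it is judged:
On the way, in this order (a step that is already met when the one before it is completed fails the run):
1. the wide white wall is lifted clear out of the rack (height (world z) of wall above 0.04 m and contact force between the fingers and wall above 1 N), for 0.2 s.
2. the wall is pressed square against the frame with the pointers in the green, steadily for 3 s (x of frame in the frame of jig between 0.009 and 0.021 m and contact force between wall and frame between 6 and 19 N and y of wall in the frame of frame between -0.01 and 0.01 m and x of wall in the frame of frame between -0.014 and -0.005 m and z of wall in the frame of jig between 0.01 and 0.022 m and angle between the x axis of wall and the x axis of frame, either way round below 0.06 rad and angle between wall's own z axis and vertical below 0.08 rad), for 3 s.
At the end, for the whole second after the job is handed in: Wall still gripped and at rest, pressing with 6-19 N; frame back 9-21 mm; wall flush with the ends to 5 mm, sideways to 10 mm, square to 0.06 rad, upright to 0.08 rad, at most 7 mm off the baseboard; robot off the frame; pattern moved under 10 mm, spare under 15 mm (all of step 2 and distance of spare from where it was at the start of the episode below 0.015 m and distance of pattern from where it was at the start of the episode below 0.01 m and angle between spare's own z axis and vertical below 0.3 rad and contact force between the fingers and wall above 3 N and contact force between each of the fingers, the arm and frame below 1 N and linear speed of wall below 0.01 m/s); the arm keeps its last pose, push and grip.
It fails at once if the frame is pushed far beyond the green zone (more than 28 mm, 22 N) (x of frame in the frame of jig above 0.028 m).
It fails at once if the robot itself pushes on the frame (contact force between any of the fingers, the arm and frame above 8 N).
It fails at once if the plaster pattern is knocked (distance of pattern from where it was at the start of the episode above 0.015 m).
It fails at once if the spare wall is taken or knocked over (distance of spare from where it was at the start of the episode above 0.03 m or angle between spare's own z axis and vertical above 0.4 rad).
It also fails if it takes over 51 s, if anything falls off the work surface, if the arm or the gripper's body presses on something with over 40 N, if the wrist force passes 120 N, or if a joint passes its speed limit or range.

## Working session

There is one attempt and no reset: what is moved stays moved. The work goes in short steps, Python scripts to look and compute and a shell command to move; the robot and the scene stay as the last step left them, time stands still between calls to the robot, and variables do not carry over. Pictures are saved under pics/ and viewed, at most 10 in all, crops included, and the job is handed in when it is done.

```bash
mkdir -p pics; python3 - <<'E'
from bench import r, eyes
import cv2
for n in("scene","top"):
    cv2.imwrite(f"pics/{n}0.png",cv2.resize(eyes.camera(n)[:,:,::-1],(800,600),interpolation=cv2.INTER_CUBIC))
    print(eyes.camera_params(n))
o=r.get_obs();print({k:o[k] for k in("time_s","position","orientation","ft_force","grip_width")},r.grasp_offset)
E
```

```text
{'fx': 492.0973503416578, 'fy': 492.0973503416578, 'cx': 275.0952309035917, 'cy': 200.66674346422107, 'k1': -0.141944710362241, 'rvec': array([ 2.27156793,  0.82918387, -0.33988041]), 'tvec': array([-0.39037261, -0.17884191,  1.36230941])}
{'fx': 453.32202744800577, 'fy': 453.32202744800577, 'cx': 283.4212620797068, 'cy': 201.54597373495614, 'k1': -0.13375125474081748, 'rvec': array([ 2.15545043, -2.21423222,  0.02300155]), 'tvec': array([0.07634949, 0.46615233, 0.99282943])}
{'time_s': 0.1, 'position': array([0.20937553, 0.58851226, 0.22184792]), 'orientation': array([-9.00411225e-05,  1.70057694e-01,  9.85433900e-01, -6.33177190e-04]), 'ft_force': array([ 0.10272818,  0.61092137, -0.18892267]), 'grip_width': 0.999634097101574} 0.0187
```

View pics/top0.png

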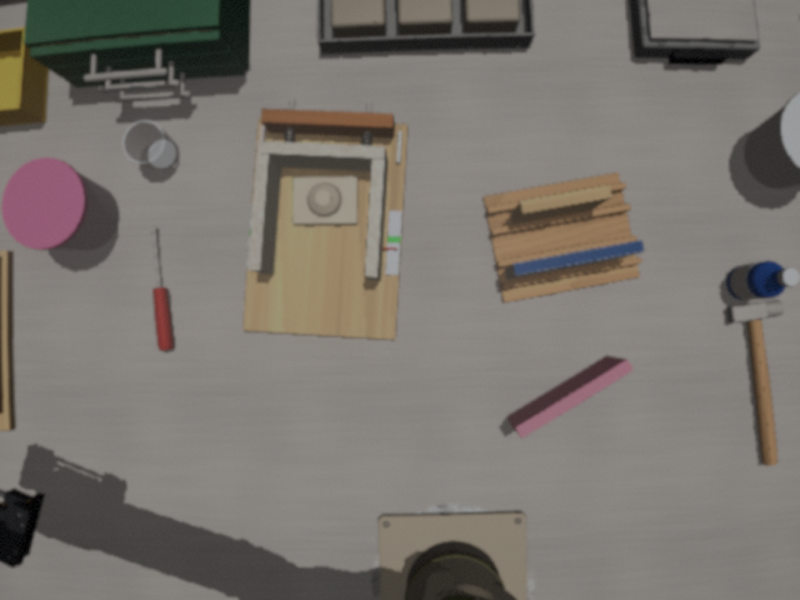

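View pics/scene0.png

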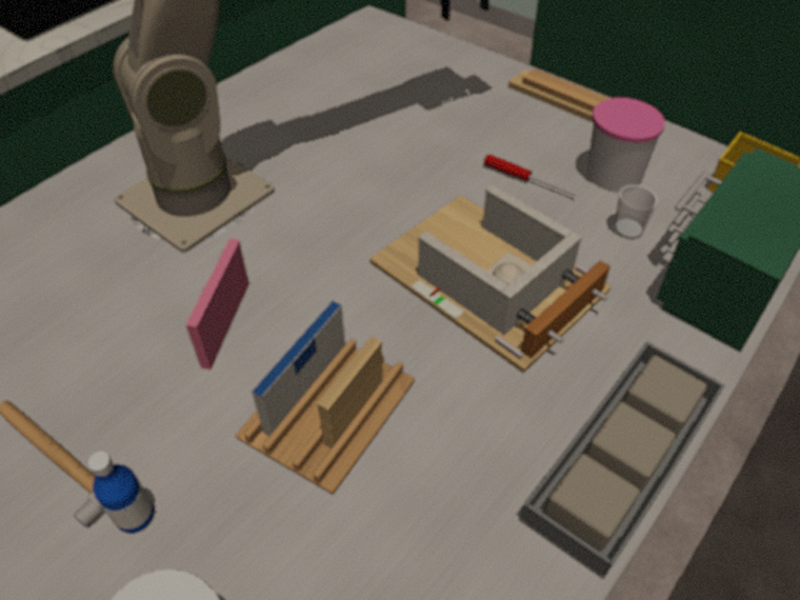

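Top view: the wide white wall with the blue top edge is at (578,258). The plywood spare is at (565,200) and the pink look-alike at (570,397). The frame's open ends are at (258,270) and (373,277), and the jig's near edge runs from (245,332) to (395,338). The blue-edged wall is the one meant, because the scene view shows its white face with a blue patch at (305,353). I'll confirm that in a crop.

```bash
cat > h.py <<'E'
import numpy as np, cv2
from bench import r, eyes
def cam(n):
    p=eyes.camera_params(n); R=cv2.Rodrigues(p["rvec"])[0]
    K=np.array([[p["fx"],0,p["cx"]],[0,p["fy"],p["cy"]],[0,0,1]])
    return p,R,K
def back(n,px,z):   # native pixel -> world at height z
    p,R,K=cam(n); d=((px[0]-p["cx"])/p["fx"],(px[1]-p["cy"])/p["fy"]); d=np.array(d); s=d.copy()
    for _ in range(20): s=d/(1+p["k1"]*(s@s))
    v=R.T@np.array([*s,1]); c=-R.T@p["tvec"]
    return c+v*(z-c[2])/v[2]
def proj(n,P):
    p,R,K=cam(n); return cv2.projectPoints(np.float64(P).reshape(-1,1,3),p["rvec"],p["tvec"],K,np.array([p["k1"],0,0,0]))[0].reshape(-1,2)
def crop(n,x0,y0,w,h,s,f):
    im=eyes.camera(n)[y0:y0+h,x0:x0+w,::-1]; im=cv2.convertScaleAbs(im,alpha=1.3)
    cv2.imwrite(f,cv2.resize(im,(int(w*s),int(h*s)),interpolation=cv2.INTER_CUBIC))
E
python3 -c "
from h import *
crop('top',165,110,290,132,2.75,'pics/c1.png')
a=cv2.imread('pics/c1.png')
im=eyes.camera('scene')
b=cv2.resize(im[200:320,160:320,::-1],(320,240),interpolation=cv2.INTER_CUBIC)
b=np.hstack([b,cv2.resize(im[130:265,250:434,::-1],(a.shape[1]-320,240))])
cv2.imwrite('pics/c1.png',np.vstack([a,b]))"
```

```text
(no output)
```

View pics/c1.png

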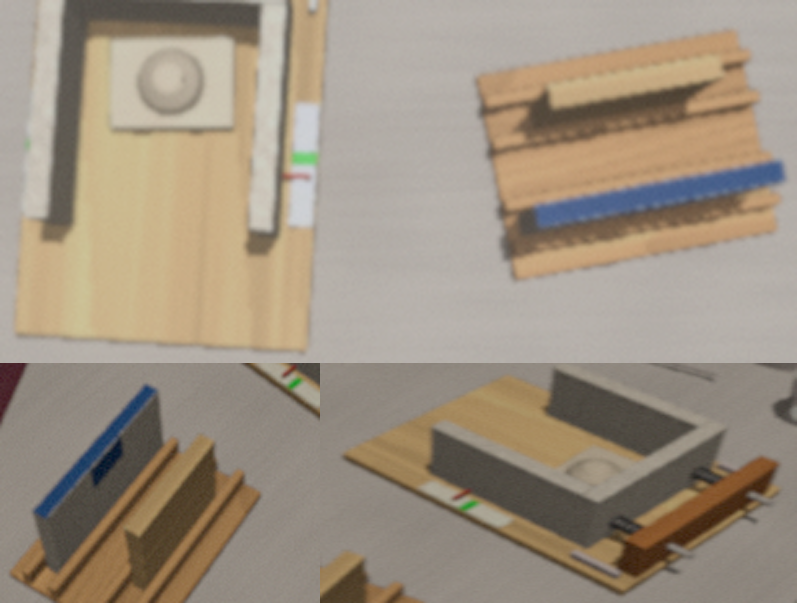

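Crop: the blue-edged wall with its patch is confirmed, with top corners at (535,207), (540,228), (783,162) and (785,182). The frame's end edges are at (22,216) and (274,235), and the front corners of the baseboard at (15,333) and (307,351). The red pointer is at (297,177), below the green zone at (304,159).

```bash
python3 - <<'E'
from h import *
f=lambda x,y,z:back('top',(165+(x+.5)/2.75-.5,110+(y+.5)/2.75-.5),z)
W=np.array([f(*p,.115) for p in((535,207),(540,228),(783,162),(785,182))])
print("wall",W.round(4),"c",W.mean(0).round(4)); d=W[2:].mean(0)-W[:2].mean(0); print("len",np.linalg.norm(d),"yaw of y axis",np.degrees(np.arctan2(d[1],d[0])), np.linalg.norm(W[0]-W[1]),np.linalg.norm(W[2]-W[3]))
a=f(22,216,.105);b=f(274,235,.105);print("ends",a,b,np.linalg.norm(a-b),"mid",(a+b)/2,"deg",np.degrees(np.arctan2(*(a-b)[[1,0]])))
p=f(15,333,.015);q=f(307,351,.015);print("board",p,q,np.linalg.norm(p-q),"deg",np.degrees(np.arctan2(*(p-q)[[1,0]])))
e=(p-q)/np.linalg.norm(p-q);print("origin from board",(p+q)/2+.09*np.array([e[1],-e[0],0]))
c=[f(477,78,.01),f(735,30,.01),f(777,232,.01),f(515,279,.01)];print("rack c",np.mean(c,0),np.array(c).round(3))
o=r.get_obs();R=cv2.Rodrigues(np.zeros(3))[0]
from scipy.spatial.transform import Rotation as Q
print(Q.from_quat(o["orientation"],scalar_first=True).as_matrix().round(3))
E
```

```text
wall [[ 0.4921 -0.0906  0.115 ]
 [ 0.4767 -0.0937  0.115 ]
 [ 0.5204 -0.275   0.115 ]
 [ 0.5057 -0.2757  0.115 ]] c [ 0.4987 -0.1838  0.115 ]
len 0.1854396572698735 yaw of y axis -81.11868411349201 0.01563351212139166 0.014763345609022111
ends [0.49709854 0.28698902 0.105     ] [0.47761747 0.09957876 0.105     ] 0.18842005586794916 mid [0.48735801 0.19328389 0.105     ] deg 84.06548555281006
board [0.40941705 0.31891528 0.015     ] [0.38941791 0.08143298 0.015     ] 0.23832290958093985 deg 85.18629750964901
origin from board [0.48910004 0.19262167 0.015     ]
rack c [ 0.5416847  -0.18269514  0.01      ] [[ 0.607 -0.062  0.01 ]
 [ 0.642 -0.277  0.01 ]
 [ 0.475 -0.304  0.01 ]
 [ 0.443 -0.087  0.01 ]]
[[-0.942  0.335 -0.   ]
 [ 0.335  0.942 -0.001]
 [-0.    -0.001 -1.   ]]
```

```bash
cat >> h.py <<'E'
from scipy.spatial.transform import Rotation as Q
def go(p,yaw):  # world TCP goal, yaw (deg) of tool y, tool down -> shift mm, turn deg, in tool axes
    o=r.get_obs(); T=Q.from_quat(o["orientation"],scalar_first=True)
    y=np.array([np.cos(np.radians(yaw)),np.sin(np.radians(yaw)),0]); z=np.array([0,0,-1.])
    G=Q.from_matrix(np.c_[np.cross(y,z),y,z])
    print((T.inv().apply(np.array(p)-o["position"])*1e3).round(1),np.degrees((T.inv()*G).as_rotvec()).round(1),
      "| t",o["time_s"].round(2),"p",o["position"].round(4),"F",o["ft_force"].round(1),"w",o["grip_width"].round(3),"g",np.round(o["grasp_force"],1))
    return T
E
python3 -c "
from h import *
go((.45,.25,.22),40);go((.4987,-.1838,.2),8.9)"
```

```text
Traceback (most recent call last):
  File "h.py", line 23, in go
    "| t",o["time_s"].round(2),"p",o["position"].round(4),"F",o["ft_force"].round(1),"w",o["grip_width"].round(3),"g",np.round(o["grasp_force"],1))
          ^^^^^^^^^^^^^^^^^
AttributeError: 'float' object has no attribute 'round'
```

```bash
sed -i 's/o\["time_s"\].round(2)/round(o["time_s"],2)/; s/o\["grip_width"\].round(3)/round(float(o["grip_width"]),3)/' h.py
python3 -c "
from h import *
go((.45,.25,.22),40);go((.4987,-.1838,.2),8.9)"
```

```text
[-340.2 -238.4    2.3] [-0.   0.  30.4] | t 0.2 p [0.2094 0.5887 0.2221] F [ 0.7 -0.2 -0.2] w 0.999 g 0.0
[-531.4 -630.8   22.6] [-0.   0.  61.5] | t 0.2 p [0.2094 0.5887 0.2221] F [ 0.7 -0.2 -0.2] w 0.999 g 0.0
```

```bash
python3 -m pendant '-50 -35 0 0 0 4 0; -100 -70 0 0 0 9 0; -150 -105 0 0 0 14 0; -200 -140 0 0 0 19 0; -250 -175 0 0 0 24 0'; python3 -c "
from h import *
go((.46,.15,.22),30);go((.4987,-.1838,.2),8.9)"
```

```text
time_s: 0.82
position: [0.3872, 0.3384, 0.2226]
orientation: [-0.0, 0.373, 0.928, 0.0]
ft_force: [0.1, -0.7, -0.2]
grip_width: 1.002
grasp_force: 0.0
[-182.8  -85.8    2.5] [ 0.  -0.  16.3] | t 0.82 p [0.3872 0.3384 0.2226] F [ 0.1 -0.7 -0.2] w 1.002 g 0.0
[-441.6 -300.1   22.4] [ 0.  -0.  37.4] | t 0.82 p [0.3872 0.3384 0.2226] F [ 0.1 -0.7 -0.2] w 1.002 g 0.0
```

```bash
python3 -m pendant '-50 -25 0 0 0 5 0; -105 -50 0 0 0 10 0; -155 -75 0 0 0 15 0; -205 -105 0 0 0 19 0; -250 -135 0 0 0 23 0'; python3 -c "
from h import *
go((.4987,-.1838,.19),8.9)"
```

```text
time_s: 1.45
position: [0.4746, 0.0679, 0.2226]
orientation: [0.0, 0.55, 0.835, 0.0]
ft_force: [1.8, -0.2, 0.1]
grip_width: 1.001
grasp_force: 0.0
[-240.8  -77.3   32.5] [ 0.  -0.  14.4] | t 1.45 p [0.4746 0.0679 0.2226] F [ 1.8 -0.2  0.1] w 1.001 g 0.0
```

```bash
python3 -m pendant '-50 -15 0 0 0 4 0; -100 -31 0 0 0 8 0; -150 -47 0 0 0 12 0; -200 -64 15 0 0 14.4 0; -241 -77 30 0 0 14.4 0'; python3 -c "
from h import *
go((.4987,-.1838,.0743),8.9)
crop('top',330,110,140,105,5.7,'pics/c2.png')"
```

```text
time_s: 2.08
position: [0.4994, -0.1838, 0.1924]
orientation: [0.0, 0.65, 0.76, 0.0]
ft_force: [0.6, -0.4, -0.5]
grip_width: 1.001
grasp_force: 0.0
[ 1.000e-01 -8.000e-01  1.181e+02] [0.1 0.  0. ] | t 2.08 p [ 0.4994 -0.1838  0.1924] F [ 0.6 -0.4 -0.5] w 1.001 g 0.0
```

View pics/c2.png

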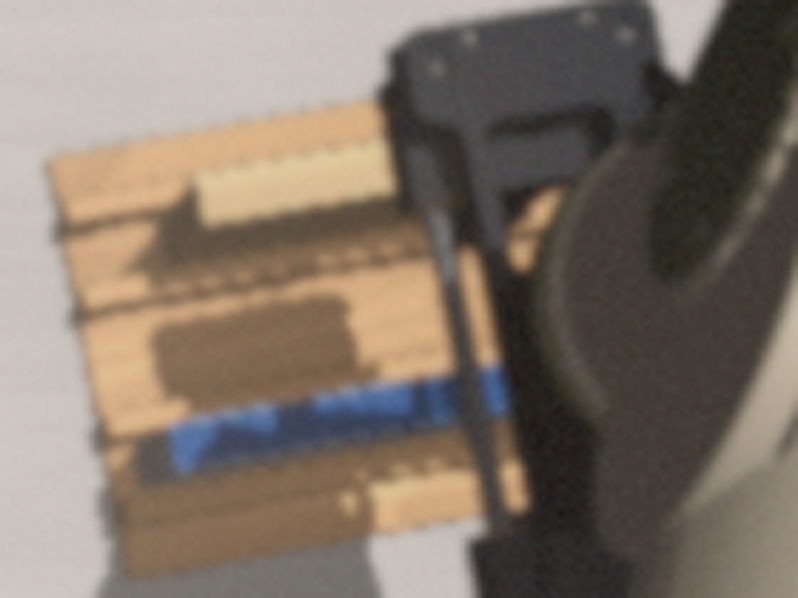

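The gripper straddles the blue edge, aligned with it, and the body stays above the spare. I'll descend and grip.

```bash
python3 -m pendant '0 -1 40 0 0 0 0; 0 -1 80 0 0 0 0; 0 -1 105 0 0 0 0; 0 -1 118 0 0 0 0; 0 -1 118 0 0 0 0' 40; python3 -m pendant '0 0 0 0 0 0 1; 0 0 0 0 0 0 1; 0 0 0 0 0 0 1; 0 0 0 0 0 0 1; 0 0 0 0 0 0 1' 40;python3 -c "
from h import *
go((.4987,-.1838,.0743),8.9)"
```

```text
time_s: 2.75
position: [0.4983, -0.1818, 0.0743]
orientation: [-0.0, 0.649, 0.761, -0.0]
ft_force: [0.7, 0.4, 0.0]
grip_width: 1.001
grasp_force: 0.0
time_s: 3.38
position: [0.4986, -0.1818, 0.0746]
orientation: [0.0, 0.649, 0.761, 0.0]
ft_force: [0.4, -0.4, 0.5]
grip_width: 0.521
grasp_force: 0.0
[-2.  -0.2  0.3] [ 0.  -0.   0.1] | t 3.38 p [ 0.4986 -0.1818  0.0746] F [ 0.4 -0.4  0.5] w 0.521 g 0.0
```

```bash
python3 -m pendant '0 0 0 0 0 0 1; 0 0 0 0 0 0 1; 0 0 0 0 0 0 1; 0 0 0 0 0 0 1; 0 0 0 0 0 0 1' 40;python3 -c "
from h import *
go((.4987,-.1838,.0743),8.9)"
```

```text
time_s: 4.0
position: [0.4984, -0.1818, 0.0744]
orientation: [-0.0, 0.649, 0.761, -0.0]
ft_force: [0.1, 0.1, -2.8]
grip_width: 0.203
grasp_force: 40.0
[-2.  -0.   0.1] [-0.  -0.   0.1] | t 4.0 p [ 0.4984 -0.1818  0.0744] F [ 0.1  0.1 -2.8] w 0.203 g 40.0
```

Gripped (17.7 mm opening, 40 N). Next I lift.

```bash
python3 -m pendant '0 0 -20 0 0 0 1; 0 0 -50 0 0 0 1; 0 0 -80 0 0 0 1; 0 0 -105 0 0 0 1; 0 0 -120 0 0 0 1' 40;python3 -c "
from h import *
go((.4285,.1985,.194),-5.3)"
```

```text
time_s: 4.62
position: [0.4987, -0.1819, 0.1955]
orientation: [0.0, 0.649, 0.76, 0.0]
ft_force: [0.4, 0.7, -2.6]
grip_width: 0.204
grasp_force: 40.0
[386.7  -9.7   1.5] [ 0.1 -0.  14.3] | t 4.62 p [ 0.4987 -0.1819  0.1955] F [ 0.4  0.7 -2.6] w 0.204 g 40.0
```

```bash
python3 -m pendant '30 0 0 0 0 1 1; 75 -2 0 0 0 3 1; 120 -4 0 0 0 5 1; 165 -5 0 0 0 7 1; 210 -6 0 0 0 9 1' 40;python3 -c "
from h import *
go((.4285,.1985,.194),-5.3)"
```

```text
time_s: 5.25
position: [0.4589, 0.026, 0.1942]
orientation: [-0.0, 0.707, 0.707, -0.0]
ft_force: [0.8, 0.6, -1.3]
grip_width: 0.204
grasp_force: 40.0
[172.5 -30.6   0.2] [-0.  -0.   5.3] | t 5.25 p [0.4589 0.026  0.1942] F [ 0.8  0.6 -1.3] w 0.204 g 40.0
```

```bash
python3 -m pendant '45 -8 0 0 0 1.5 1; 90 -16 0 0 0 3 1; 130 -24 0 0 0 4.5 1; 160 -29 0 0 0 5.3 1; 172.5 -30.5 0 0 0 5.3 1' 40; python3 -m pendant '0 0 30 0 0 0 1; 0 0 60 0 0 0 1; 0 0 85 0 0 0 1; 0 0 100 0 0 0 1; 0 0 100 0 0 0 1';python3 -c "
from h import *
go((.4285,.1985,.0944),-5.3)
crop('top',160,100,140,105,5.7,'pics/c3.png')
crop('scene',240,110,200,150,4,'pics/c4.png')"
```

```text
time_s: 5.88
position: [0.4283, 0.1985, 0.194]
orientation: [-0.0, 0.738, 0.675, -0.001]
ft_force: [-1.0, -0.2, -2.6]
grip_width: 0.203
grasp_force: 40.0
time_s: 6.5
position: [0.4288, 0.1963, 0.0939]
orientation: [-0.0, 0.739, 0.674, -0.001]
ft_force: [0.3, -0.8, -1.3]
grip_width: 0.205
grasp_force: 40.0
[ 2.1 -0.5 -0.5] [-0.1  0.1 -0. ] | t 6.5 p [0.4288 0.1963 0.0939] F [ 0.3 -0.8 -1.3] w 0.205 g 40.0
```

View pics/c3.png

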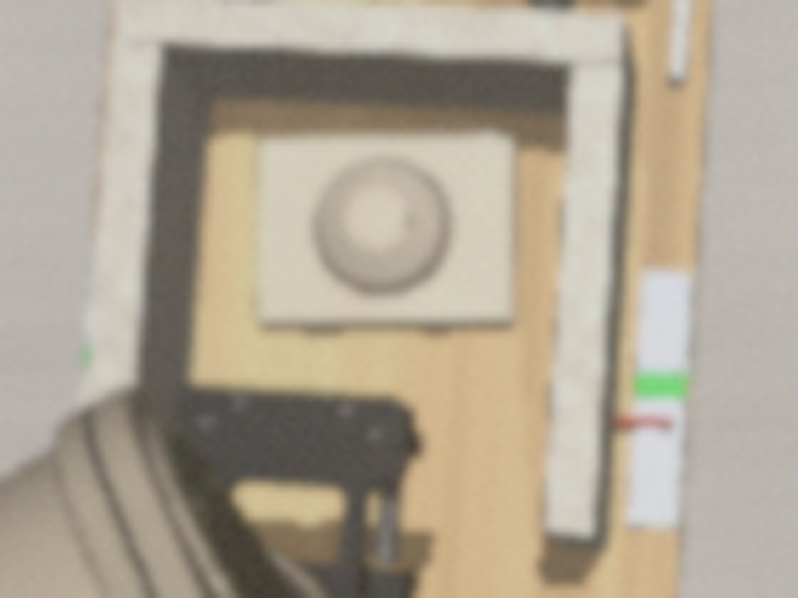

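View pics/c4.png

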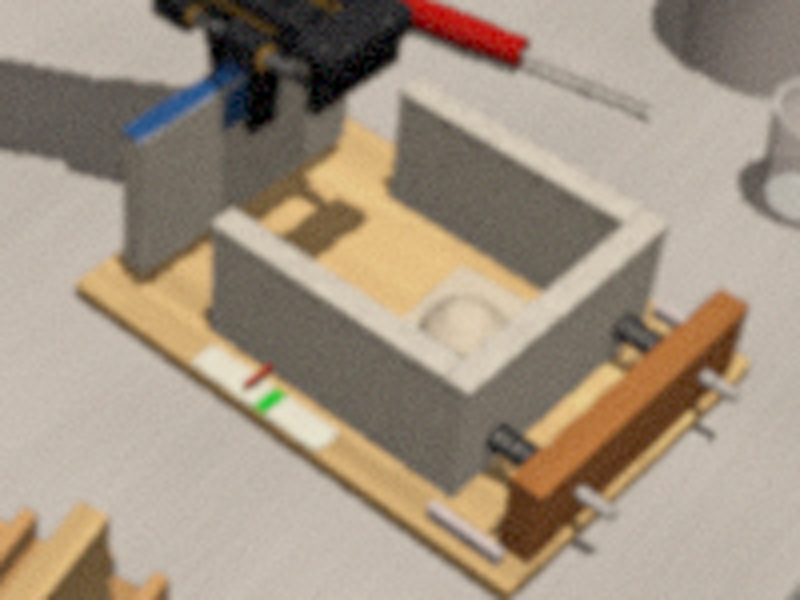

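Top view: the wall is hidden under the arm. The frame's outer corners are at (118,8), (625,18) and (597,540), and the pointer is at rest. Scene view: the wall hangs upright in front of the open side. The corners of its right end are at (127,133) and (147,143) on top and (145,280) at the bottom, and the frame's right end is at (213,218) and (210,325).

```bash
python3 - <<'E'
from h import *
T=lambda x,y,z:back('top',(160+(x+.5)/5.7-.5,100+(y+.5)/5.7-.5),z)
S=lambda x,y,z:back('scene',(240+(x+.5)/4-.5,110+(y+.5)/4-.5),z)
A,B,C=T(118,8,.105),T(625,18,.105),T(597,540,.105)
print("back",A,B,np.linalg.norm(A-B),np.degrees(np.arctan2(*(A-B)[[1,0]]))-90,"side",C,np.linalg.norm(B-C),np.degrees(np.arctan2(*(B-C)[[1,0]])))
for f,n in((-5.3,'used'),(-4.5,'alt')):
    t=np.radians(f);ex=np.array([np.cos(t),np.sin(t),0]);ey=np.array([-ex[1],ex[0],0])
    print(n,"origin from C",C+.093*ey,"from A,B",(A+B)/2-.188*ex)
print("scene wall top",S(127,133,.1345),S(147,143,.1345),"bottom",S(145,280,.0295),"frame",S(213,218,.105),S(210,325,.015))
# predicted
t=np.radians(-5.3);ex=np.array([np.cos(t),np.sin(t),0]);ey=np.array([-ex[1],ex[0],0])
c=np.array([.4288,.1963,0])-.002*ey
print("pred wall -y end",c-.093*ey-.009*ex,c-.093*ey+.009*ex)
E
```

```text
back [0.67814327 0.26975428 0.105     ] [0.66676956 0.08514059 0.105     ] 0.1849637155843461 -3.525433532092663 side [0.47925519 0.09952631 0.105     ] 0.18806537806283102 -4.38702309332346
used origin from C [0.48784566 0.19212871 0.105     ] from A,B [0.48526017 0.1948131  0.105     ]
alt origin from C [0.48655189 0.19223962 0.105     ] from A,B [0.48503596 0.19219774 0.105     ]
scene wall top [0.41623567 0.10174402 0.1345    ] [0.43079679 0.10234823 0.1345    ] bottom [0.43245036 0.09720629 0.0295    ] frame [0.47980022 0.10245523 0.105     ] [0.4781576  0.10392142 0.015     ]
pred wall -y end [0.41106327 0.10253749 0.        ] [0.42898632 0.10087482 0.        ]
```

```bash
cat >> h.py <<'E'
def jig(x,y,z,yaw=-4.8):
    t=np.radians(yaw);ex=np.array([np.cos(t),np.sin(t),0]);ey=np.array([-ex[1],ex[0],0])
    O=np.array([.487,.1925,0]); T=go(O+x*ex+y*ey+[0,0,z],yaw); o=r.get_obs()
    print("tcp in jig mm",1e3*(o["position"]-O)@np.c_[ex,ey],"F in jig",(o["ft_force"]@np.c_[ex,ey]).round(1),"M",o["ft_torque"].round(2))
E
python3 -c "
from h import *
jig(-.022,.0025,.0824)"
```

```text
[ 3.  35.5 12.9] [ 0.  -0.  -0.5] | t 6.6 p [0.4297 0.1971 0.0953] F [-0.8 -0.1 -2.4] w 0.207 g 40.0
tcp in jig mm [-57.53264585  -0.2026149 ] F in jig [-0.8 -0.1] M [-0.06  0.07  0.03]
```

```bash
python3 -m pendant '3 8 5 0 0 -0.5 1; 3 18 10 0 0 -0.5 1; 3 27 12 0 0 -0.5 1; 3 34 12 0 0 -0.5 1; 3 35 12 0 0 -0.5 1'; python3 -m pendant '0 0 0 0 0 0 1;0 0 0 0 0 0 1'; python3 -c "
from h import *
jig(-.009,.0025,.0824)
crop('scene',240,110,200,150,4,'pics/c5.png')"
```

```text
time_s: 7.22
position: [0.4648, 0.1967, 0.0825]
orientation: [0.0, 0.736, 0.677, 0.0]
ft_force: [0.6, -0.3, -2.1]
grip_width: 0.204
grasp_force: 40.0
time_s: 7.48
position: [0.464, 0.197, 0.0826]
orientation: [-0.0, 0.736, 0.677, 0.0]
ft_force: [0.2, -0.0, -1.6]
grip_width: 0.206
grasp_force: 40.0
[-0.1 14.3  0.2] [-0. -0.  0.] | t 7.47 p [0.464  0.197  0.0826] F [ 0.2 -0.  -1.6] w 0.206 g 40.0
tcp in jig mm [-23.25270912   2.55838404] F in jig [ 0.2 -0. ] M [-0.16  0.05 -0.02]
```

View pics/c5.png

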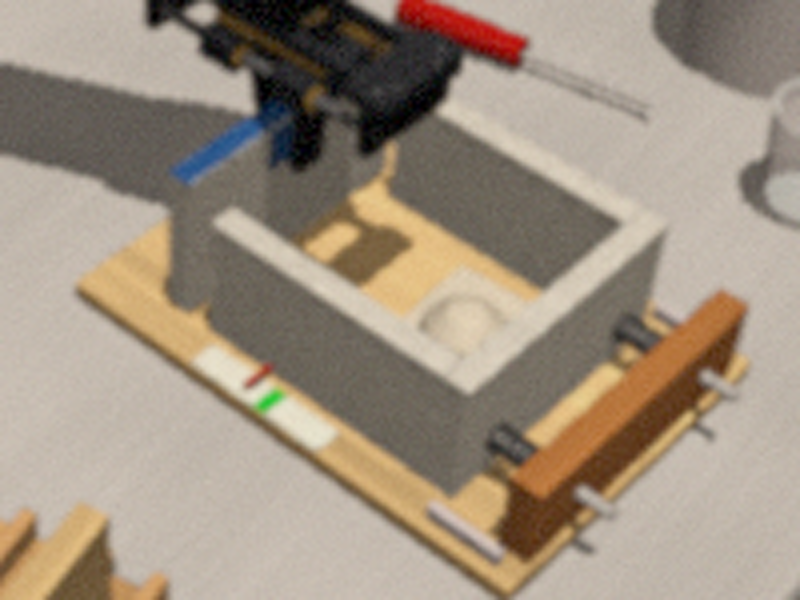

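The wall's lower right edge at (187,308) lines up with the frame's outer face at (210,325), and it's just clear of the board. Next I press in small steps, watching the force.

```bash
python3 -m pendant '0 4 0 0 0 0 1;0 8 0 0 0 0 1;0 12 0 0 0 0 1;0 16 0 0 0 0 1;0 20 0 0 0 0 1' 50; python3 -m pendant '0 0 0 0 0 0 1;0 0 0 0 0 0 1';  python3 -c "
from h import *
jig(.006,.0025,.0824)"
```

```text
time_s: 8.15
position: [0.4839, 0.1952, 0.0824]
orientation: [-0.0, 0.736, 0.677, -0.0]
ft_force: [-4.3, -0.4, 0.1]
grip_width: 0.203
grasp_force: 50.0
time_s: 8.4
position: [0.4838, 0.1952, 0.0824]
orientation: [-0.0, 0.736, 0.677, -0.0]
ft_force: [-2.7, 1.4, -2.5]
grip_width: 0.199
grasp_force: 50.0
[ 0.1  9.4 -0. ] [-0.  0.  0.] | t 8.4 p [0.4838 0.1952 0.0824] F [-2.7  1.4 -2.5] w 0.199 g 50.0
tcp in jig mm [-3.37889208  2.43752696] F in jig [-2.8  1.2] M [ 0.    0.69 -0.  ]
```

```bash
python3 -m pendant '0 3 0 0 0 0 1;0 6 0 0 0 0 1;0 9 0 0 0 0 1;0 9 0 0 0 0 1;0 9 0 0 0 0 1' 60; python3 -c "
from h import *
for i in range(5): jig(.006,.0025,.0824); eyes.camera('top')
crop('top',160,100,140,105,5.7,'pics/c6.png')"
```

```text
time_s: 9.02
position: [0.4918, 0.1946, 0.0822]
orientation: [-0.001, 0.736, 0.677, -0.001]
ft_force: [-9.3, 0.7, 2.5]
grip_width: 0.202
grasp_force: 60.0
[ 0.   1.4 -0.2] [-0.2  0.   0. ] | t 9.03 p [0.4918 0.1946 0.0822] F [-9.3  0.7  2.5] w 0.202 g 60.0
tcp in jig mm [4.56309744 2.44928571] F in jig [-9.3 -0.1] M [-0.08  2.08 -0.04]
[ 0.1  1.4 -0.2] [-0.2  0.   0. ] | t 9.07 p [0.4918 0.1946 0.0822] F [-9.5 -0.5  2.8] w 0.204 g 60.0
tcp in jig mm [4.61278604 2.44721253] F in jig [-9.4 -1.3] M [-0.13  1.98 -0.08]
[ 0.1  1.4 -0.2] [-0.2  0.   0. ] | t 9.12 p [0.4918 0.1946 0.0822] F [-8.5  0.2  1.5] w 0.2 g 60.0
tcp in jig mm [4.5858465  2.44362232] F in jig [-8.5 -0.6] M [-0.04  1.99 -0.05]
[-0.   1.4 -0.2] [-0.2  0.   0. ] | t 9.18 p [0.4918 0.1946 0.0823] F [-9.  -0.2  2. ] w 0.201 g 60.0
tcp in jig mm [4.56644002 2.49876633] F in jig [-9.  -0.9] M [-0.1   1.99 -0.07]
[ 0.   1.4 -0.2] [-0.2  0.   0. ] | t 9.22 p [0.4917 0.1946 0.0822] F [-9.4 -0.1  2.7] w 0.205 g 60.0
tcp in jig mm [4.55961734 2.45549457] F in jig [-9.4 -0.9] M [-0.14  2.02 -0.02]
```

View pics/c6.png

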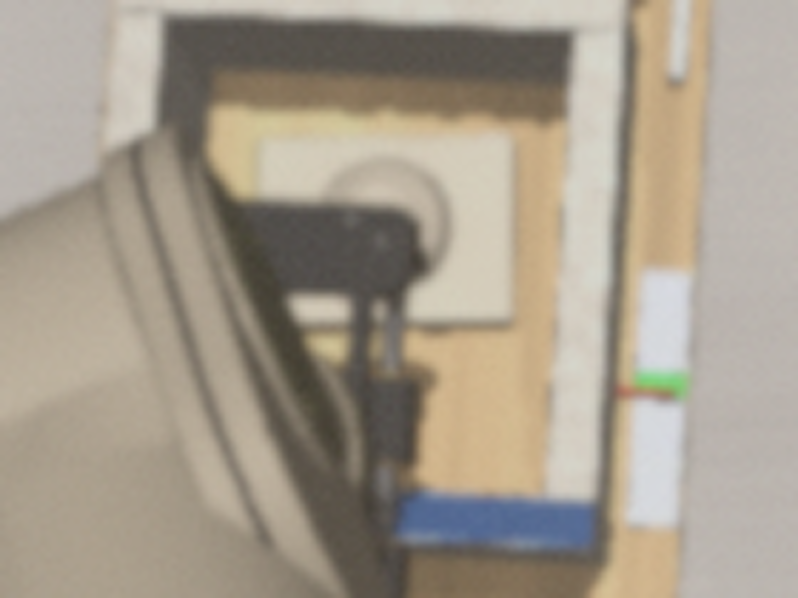

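The pointer has moved to the near edge of the green (645,391), and the wall is flush with the outer face at (597,545). At about 9.3 N it needs some 3.5 mm more, and then a hold.

```bash
H='0 0 0 0 0 0 1'; python3 -m pendant '0 2 0 0 0 0 1;0 3.5 0 0 0 0 1;0 3.5 0 0 0 0 1;0 3.5 0 0 0 0 1;0 3.5 0 0 0 0 1' 60
python3 -m pendant '0 0 0 0 0 0 1;0 0 0 0 0 0 1;0 0 0 0 0 0 1;0 0 0 0 0 0 1;0 0 0 0 0 0 1'
python3 -m pendant '0 0 0 0 0 0 1;0 0 0 0 0 0 1;0 0 0 0 0 0 1;0 0 0 0 0 0 1;0 0 0 0 0 0 1'>/dev/null
python3 -m pendant '0 0 0 0 0 0 1;0 0 0 0 0 0 1;0 0 0 0 0 0 1;0 0 0 0 0 0 1;0 0 0 0 0 0 1'>/dev/null
python3 -m pendant '0 0 0 0 0 0 1;0 0 0 0 0 0 1;0 0 0 0 0 0 1;0 0 0 0 0 0 1;0 0 0 0 0 0 1'>/dev/null
python3 -m pendant '0 0 0 0 0 0 1;0 0 0 0 0 0 1;0 0 0 0 0 0 1;0 0 0 0 0 0 1;0 0 0 0 0 0 1'>/dev/null
python3 -m pendant '0 0 0 0 0 0 1;0 0 0 0 0 0 1;0 0 0 0 0 0 1;0 0 0 0 0 0 1;0 0 0 0 0 0 1'
python3 -c "
from h import *
jig(.009,.0025,.0824)
crop('top',160,100,140,105,2.85,'pics/a.png');crop('scene',240,110,200,150,2,'pics/b.png')
a,b=cv2.imread('pics/a.png'),cv2.imread('pics/b.png');cv2.imwrite('pics/c7.png',np.hstack([a[:299,:399],b[:299,:399]]))"
```

```text
time_s: 9.95
position: [0.4947, 0.1944, 0.0822]
orientation: [-0.001, 0.736, 0.677, -0.002]
ft_force: [-10.8, 0.3, 4.0]
grip_width: 0.2
grasp_force: 60.0
time_s: 10.58
position: [0.4947, 0.1943, 0.0821]
orientation: [-0.001, 0.736, 0.677, -0.002]
ft_force: [-11.5, -0.1, 4.6]
grip_width: 0.203
grasp_force: 60.0
time_s: 13.7
position: [0.4947, 0.1943, 0.0822]
orientation: [-0.001, 0.736, 0.677, -0.002]
ft_force: [-12.7, -0.1, 3.8]
grip_width: 0.201
grasp_force: 60.0
[ 0.   1.5 -0.2] [-0.2  0.   0.1] | t 13.7 p [0.4947 0.1943 0.0822] F [-12.7  -0.1   3.8] w 0.201 g 60.0
tcp in jig mm [7.54234729 2.46420784] F in jig [-12.7  -1.1] M [-0.14  2.47 -0.05]
```

View pics/c7.png

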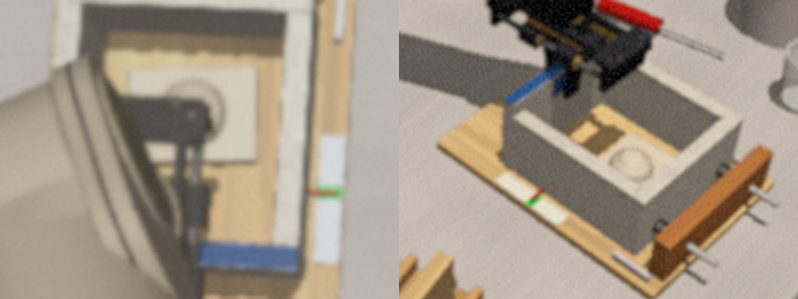

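The pointer stands in the green (left half, 325,191), the wall is flush and upright, the push is steady at about 12 N, and it has held for 3.7 s. I'm handing in.

```bash
python3 -c "
from bench import r
print(r.close_job())"
```

```text
the job is handed in; nothing more can be done
None
```

The job is handed in, with no verdict returned: the white wall was still gripped and pressing at about 12 N, flush with the frame's right side, with the visible (right) pointer in the green, after holding steady for over 3.5 s.

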